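# Shut the vent flap with the hook pole

## Robot

A 6-joint arm with a two-finger parallel gripper is mounted at the origin on the work surface. World frame = base frame: x ahead of the robot, y to its left, z up, the work surface at z = 0. Lengths are in mm, angles in rad, forces in N, time in s.
With the tool pointing down it reaches from about 300 to 875 mm from the base axis. Payload 6.4 kg.
Tool frame: the origin (TCP) lies between the finger pads; the fingertips stand 22 mm ahead of it and the grasp point (between the pads) lies 3 mm ahead of it; z points along the fingers, y is the direction in which the jaws open and shut (so a half turn about z gives the same grasp; the last joint's range is limited). The gripper opens to 88 mm and grips with 3 to 60 N. Pads are 18 mm wide; open, the fingers measure 123 mm over their backs; the gripper's body (75 mm by 187 mm) begins 45 mm behind the grasp point.
Start: joints at [1.098, 0.181, 1.607, -0, 1.354, -0.206], TCP at [151.584, 554.674, 260.714] pointing down, gripper open.
Joint ranges: [-2.99, 2.99], [-0.89, 2.07], [0.3, 2.58], [-1.14, 4.28], [0, 2.63], [-3.12, 3.12]. Speed limits (rad/s): [2.57, 2.57, 3.01, 3.14, 3.14, 3.14].

## Interface

Orientations are given as a 3x3 rotation matrix whose columns are the frame's x, y, z axes.
In Python, from plant import ctrl gives the robot as it stands.
- The arm moves only by the tool send_rows, never from a script. Its argument "rows" is a list of rows, each a list of 4 numbers: the shift along the tool's x, y, z in units of 40 mm (1.0 is 40 mm), then the turn about the tool's z in units of 5 degrees (1.0 is 5 degrees). A call has exactly 10 rows; each row is the pose to reach, as a shift and turn from the pose measured when the call began, along the tool's axes at that moment; what a row does not reach only later rows make up. A row lasts 1/12 s, in which the tool goes at most 41.7 mm and 7.16 degrees, less where a joint would pass 70% of its speed; a pose out of reach is approached as far as the arm can. A call with a gripper value outside its range is refused whole. "claw" is the finger opening in mm, from 0 to 88.1, set as the call begins (left out, the last holds). The fingers move at their own pace and stop on an object; the grip force is fixed at half the most. Time passes only in rows, so rows that repeat a pose let the fingers close, or fill a call up. It gives the time, the measured TCP pose, the force and the opening at its end, in the units of the state.
- ctrl.observe(): the state, without advancing time (a new reading comes with each control period).
- ctrl.camera(name): name is "scene" or "side" or "wrist"; returns a dict with "img" (384x512x3 uint8, blue, green, red), "camera_matrix" (3x3 intrinsics, pixels), "T" (4x4, takes a point from camera to world coordinates). Camera axes: x right, y down, z forward; pixel columns grow to the right and rows downward; lengths in mm; the calibration is good to about 2 mm. The wrist camera is an equidistant fisheye: a pixel r from the principal point sees the ray r / f radians off the axis. A picture is of the moment at which its call begins. There is no depth.
- ctrl.sign_off(): hands the job in, once; it reports no verdict.
Trained networks look in a picture, given as the dict that the camera call returned (one of the last four; its "shot" number tells which), for a name from the list of things; names that differ only in an ending like _2 or _b are one class to them, and where a whole thing is asked for, a point or a joint stands for the part that bears it (a point fixed in the world has none). Each returns a list of dicts, best first, with "p" (0 to 1); they miss things now and then, are a little off and sometimes report something else, mostly with a low value. They report only what shows in the picture. A call takes as long as a camera call.
- ctrl.find_in(picture, target): "centre" ([x, y, z] in mm, in world coordinates, good to about 4 mm: the middle of the surface that is visible of it).
The state is a dict: "t": time; "qpos": joint angles; "dq": joint speeds; "effort": joint torques, N m; "position": TCP position; "tool_rot": TCP orientation; "ft_force": force on the tool from outside, world axes, zero at the start; "torque": the same for the moment, N m; "opening": finger opening in mm.
Only numpy, scipy, OpenCV 4.12 (cv2) and the standard library are available. Lean on these libraries where they do the work, as an engineer would, in place of code of your own. Each camera call takes 0.05 s, during which the arm holds its last target.

## Task

Take the orange-handled hook pole from its wooden rests, put its upright prong up through the red ring eye on the open vent flap, and pull the flap fully shut with it. Then unhook and lay the pole back in both its rests as it lay before, prong up. Touch the flap and its screen only with the pole, and leave everything else on the bench where it stands.

Things in the scene. Friction and masses are not known exactly. Their poses are not given: they have to be found in the camera images.
- pole_grip (a point): Centre of the hook pole's grip. Orange handle, section 24 mm wide (y) x 30 mm high (z), from 75 mm behind to 45 mm ahead of this point: grasp it across the 24 mm. Pole about 0.2 kg, balanced within 10 mm of here. x points along the pole to the hook, z up while it lies in its rests.
- pole: The loose hook pole; origin and axes those of pole_grip. A 10 mm round aluminium shaft runs from the handle along +x; 300 mm ahead of the origin it ends in the hook: a straight 8 mm steel prong at right angles to the shaft, along +z, its tip 60 mm above the shaft's centre line.
- hook (a point): Mid-height of the pole's prong: 300 mm ahead (+x) of pole_grip and 31 mm above (+z) the shaft's centre line; the prong's tip is 29 mm further up. Axes of the pole.
- rack: Wooden pole rack, fixed. Origin at bench level under the grip, x along the pole to the hook. Notched blocks 18 mm thick: handle rest 60 mm behind the origin (notch floor 30 mm up, 32 mm wide, tops 52 mm up), shaft rest 170 mm ahead (floor 40 mm up, 19 mm wide, tops 62 mm up); cheeks lean out; base strip 60 mm wide, 8 mm high. Pole at home: pole_grip 45 mm above the origin, hook towards +x, prong up.
- screen: Fixed bench screen: two slotted galvanised posts 500 mm high, 340 mm apart, header, sill (top 195 mm up, 30 mm deep), wire bars below; the flap hangs in the 300 mm opening. Origin at bench level midway between the posts; x level, from the robot's side out through the opening; z up. Not to be touched by arm or fingers.
- flap_hinge (a point): Middle of the flap's hinge axis, 460 mm above the bench in the plane of the screen; the axis lies along the screen's y. Axes as screen.
- flap (a joint): Angle of the blue-framed clear vent flap, hung from its top edge: 0 is shut (hanging upright, on a stop), growing as the lower edge swings out to the screen's +x; starts at 0.45 to 0.75 rad. Flap 286 mm wide, 255 mm tall, 12 mm thick. The stiff hinge stays where it is left; 1 to 4 N at the eye moves it.
- eye (a point): Centre of the red ring eye on the flap's robot side: 140 mm below the hinge axis and 45 mm in front of the flap's middle plane (-x). Inner diameter 44 mm, wire 6 mm, on a short stalk. Flap's axes (the screen's, turned by the joint). The ring lies level at joint 0.4; when the flap is shut its robot-side rim is higher. The prong enters from below, shaft level.
- canister: green square-shouldered plastic canister with a handle and white cap, 100 x 130 x 200 mm; bystander; origin at the centre of its underside.
- blue_bin: open blue plastic stock bin with two loose-part cylinders in it, 170 x 130 x 100 mm; bystander; origin at the centre of its underside.
- cartons: pile of three flat white cartons, 130 x 160 x 84 mm; bystander; origin at the centre of its underside.
- crate: folded-flat green plastic crate, 300 x 180 x 53 mm; bystander; origin at the centre of its underside.
- tape: cardboard ring (tape roll) lying flat, 100 mm across, 45 mm high; bystander; origin at the centre of its underside.
- bellows: black rubber bellows boot standing upright, 60 mm across, 110 mm high; bystander; origin at the centre of its underside.
- parcel: small brown carton, 80 x 100 x 50 mm; bystander; origin at the centre of its underside.

How it is judged (in metres and radians):
On the way, in this order (a step that is already met when the one before it is completed fails the run):
1. the pole's prong is through the ring eye while the flap is still open (middle of the prong within 28 mm of the eye's centre, flap angle above 0.25) (distance between hook and eye below 0.028 m and value of joint flap above 0.25 rad), for 0.1 s.
2. the flap is pulled shut (below 0.06 rad) with the prong still in the eye (distance between hook and eye below 0.045 m and value of joint flap below 0.06 rad), for 0.1 s.
At the end, for the whole second after the job is handed in: The flap is shut (under 0.06 rad) and the released pole lies at rest in both rests: grip within 35 mm along and 16 mm across the rack of its home, at its home height within 8 mm, in line with the rack within 0.1 rad, hook end the same way as before and prong upright within 0.2 rad (value of joint flap below 0.06 rad and x of pole_grip in the frame of rack between -0.035 and 0.035 m and y of pole_grip in the frame of rack between -0.016 and 0.016 m and z of pole_grip in the frame of rack between 0.037 and 0.053 m and angle between the x axis of pole_grip and the x axis of rack, either way round below 0.1 rad and x of hook in the frame of rack above 0.2 m and angle between pole_grip's own z axis and vertical below 0.2 rad and linear speed of pole below 0.02 m/s); the robot touches nothing.
It fails at once if the robot's arm or fingers touch the flap or its screen (more than 1 N) (contact force between any of the arm, the fingers and screen above 1 N).
It fails at once if a bystander is shifted by more than 30 mm (distance of any of canister, blue_bin, cartons, crate, tape, bellows, parcel from where it was at the start of the episode above 0.03 m).
It also fails if it takes over 54 s, if anything falls off the work surface, if the arm or the gripper's body presses on something with over 40 N, if the wrist force passes 120 N, or if a joint passes its speed limit or range.

## Working session

There is one attempt and no reset: what is moved stays moved. The work goes in short steps, Python scripts to look and compute and a tool call to move; the robot and the scene stay as the last step left them, time stands still between calls to the robot, and variables do not carry over. Pictures are saved under pics/ and viewed, and the job is handed in when it is done.

Besides the shell and the picture viewer there is one more tool, called after "Call:" by a JSON object that holds its "api" and its "payload". send_rows: Moves the arm, as the interface text tells. Its arguments: {"type":"object","properties":{"rows":{"type":"array","items":{"type":"array","items":{"type":"number"}}},"claw":{"type":"number"}},"required":["rows"]}

```bash
ls; mkdir -p pics; python3 - <<'E'
from plant import ctrl
import cv2,numpy as np
np.set_printoptions(precision=3,suppress=True)
s=ctrl.observe(); print(s)
for n in ["scene","side","wrist"]:
    p=ctrl.camera(n); cv2.imwrite(f"pics/a_{n}.png",p["img"]); print(n,p["camera_matrix"],p["T"],p["shot"])
    for t in ["pole_grip","hook","rack","screen","flap","eye","canister","bellows","tape","parcel","crate","cartons","blue_bin"]:
        print(t,[(np.round(r["centre"]),round(r["p"],2)) for r in ctrl.find_in(p,t)[:2]])
E
```

```text
pics
{'t': 0.0, 'qpos': array([ 1.098,  0.182,  1.608,  0.   ,  1.354, -0.206]), 'dq': array([-0.001, -0.001, -0.001,  0.001,  0.002,  0.   ]), 'effort': array([  0.001, -43.386, -34.186,   0.07 ,   0.038,  -0.   ]), 'position': array([151.358, 554.219, 259.843]), 'tool_rot': array([[-0.965,  0.264, -0.001],
       [ 0.264,  0.965, -0.001],
       [ 0.   , -0.002, -1.   ]]), 'ft_force': array([-0.254, -0.755,  0.252]), 'torque': array([-0.044, -0.034,  0.03 ]), 'opening': 87.91534444574741}
scene [[467.259   0.    260.798]
 [  0.    467.259 194.672]
 [  0.      0.      1.   ]] [[   0.185    0.604   -0.775 1647.209]
 [   0.983   -0.105    0.153 -288.772]
 [   0.011   -0.79    -0.613 1166.071]
 [   0.       0.       0.       1.   ]] 1
pole_grip [(array([ 554., -245.,   48.]), 0.92)]
hook [(array([ 555., -246.,   49.]), 0.58)]
rack [(array([ 560., -203.,   10.]), 0.6)]
screen [(array([558., 393., 301.]), 0.85)]
flap [(array([499., 437., 346.]), 0.97), (array([ 815., -260.,  138.]), 0.44)]
eye []
canister [(array([ 814., -256.,  138.]), 0.68), (array([750., 113.,  58.]), 0.55)]
bellows [
[... 1125 characters left out ...]
  96.,  39.]), 0.66), (array([380., 184.,  43.]), 0.54)]
parcel [(array([ 297., -348.,   53.]), 0.85)]
crate [(array([ 549., -521.,   47.]), 0.75), (array([548., 429., 377.]), 0.51)]
cartons [(array([777., -63.,  88.]), 0.64)]
blue_bin [(array([770.,  97.,  37.]), 0.91), (array([ 561., -230.,   48.]), 0.27)]
wrist [[297.319   0.    260.57 ]
 [  0.    297.319 194.767]
 [  0.      0.      1.   ]] [[  0.264   0.915   0.306  71.198]
 [  0.964  -0.25   -0.084 576.784]
 [ -0.001   0.318  -0.948 384.231]
 [  0.      0.      0.      1.   ]] 3
pole_grip []
hook []
rack []
screen [(array([337., 378.,  72.]), 0.97)]
flap []
eye []
canister []
bellows []
tape []
parcel []
crate []
cartons []
blue_bin []
```

View pics/a_scene.png

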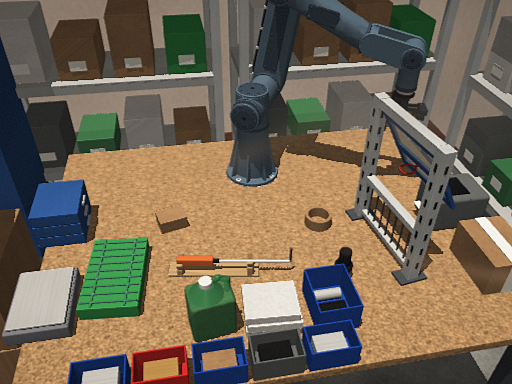

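View pics/a_side.png

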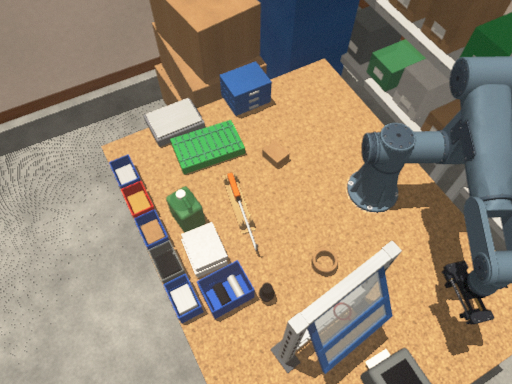

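View pics/a_wrist.png

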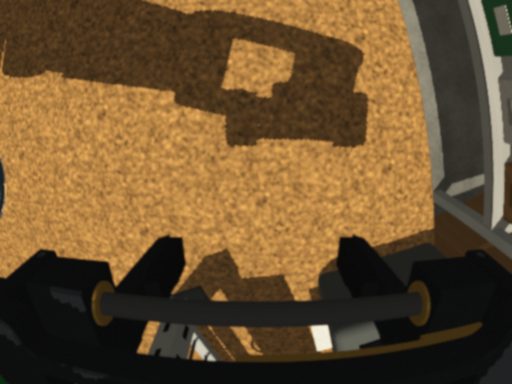

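```bash
python3 - <<'E'
import cv2,numpy as np
a=cv2.imread("pics/a_scene.png"); b=cv2.imread("pics/a_side.png")
def crop(im,x,y,w,h,s,n): cv2.imwrite(n,cv2.resize(im[y:y+h,x:x+w],None,fx=s,fy=s,interpolation=cv2.INTER_CUBIC))
crop(a,160,235,150,50,5,"pics/b1.png")
crop(a,340,85,130,200,3,"pics/b2.png")
crop(b,215,165,60,100,6,"pics/b3.png")
crop(b,265,235,140,140,4,"pics/b4.png")
E
```

```text
(no output)
```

View pics/b1.png

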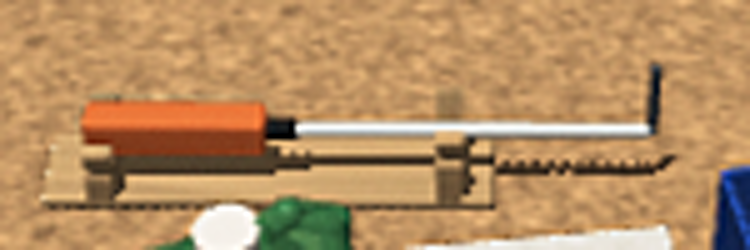

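View pics/b2.png

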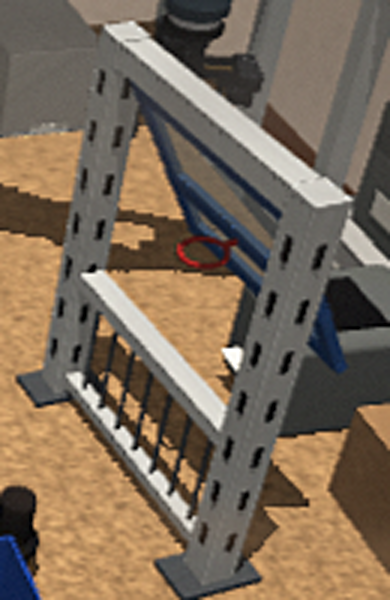

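View pics/b3.png

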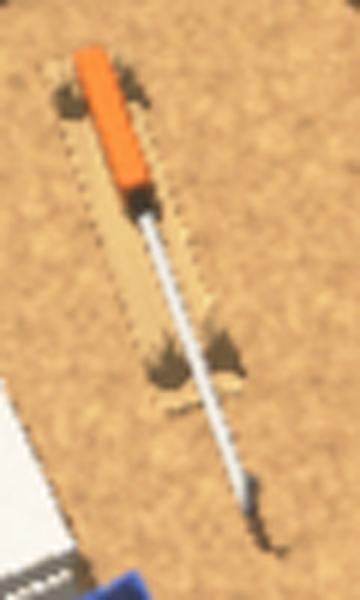

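View pics/b4.png

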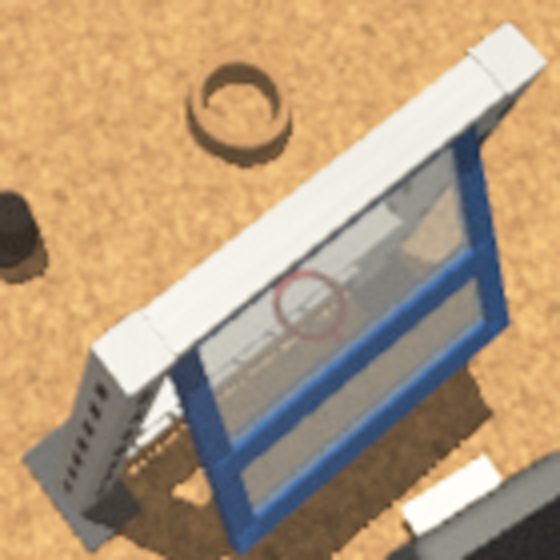

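```bash
cat > h.py <<'E'
import numpy as np
from scipy.optimize import least_squares
np.set_printoptions(precision=3,suppress=True)
CAM={"scene":(np.array([[467.259,0,260.798],[0,467.259,194.672],[0,0,1]]),None),"side":(np.array([[419.095,0,257.843],[0,419.095,191.812],[0,0,1]]),None)}
def load():
    from plant import ctrl
    return {n:(lambda p:(p["camera_matrix"],p["T"],p["img"]))(ctrl.camera(n)) for n in ["scene","side"]}
def proj(c,P):
    K,T=c[0],c[1]
    P=np.atleast_2d(P); q=(P-T[:3,3])@T[:3,:3]; u=q@K.T; return u[:,:2]/u[:,2:]
def Rz(a): return np.array([[np.cos(a),-np.sin(a),0],[np.sin(a),np.cos(a),0],[0,0,1]])
E
python3 - <<'E'
from h import *
import pickle
C=load(); pickle.dump({k:(v[0],v[1]) for k,v in C.items()},open("cam.pkl","wb"))
# pole
L={"shaft0":None}
obs=[("scene",(300,0,0),(290.2,261.0)),("scene",(300,0,60),(291.2,247.6)),("scene",(-75,0,15),(176.6,256.8)),("scene",(45,0,15),(213.1,256.8)),
("side",(300,0,0),(255.8,249.7)),("side",(-75,0,15),(230.0,173.3)),("side",(45,0,15),(237.7,195.8))]
def w(p,l): return Rz(p[2])@np.array(l,float)+[p[0],p[1],p[3]]
def r(p): return np.concatenate([proj(C[c],w(p,l))[0]-o for c,l,o in obs])
for fz in (0,1):
    f=least_squares(lambda p:np.r_[r(np.r_[p[:3],p[3] if fz else 45]),0],[555,-240,1.55,45]); print("pole",f.x); print(r(f.x if fz else np.r_[f.x[:3],45]).reshape(-1,2))
obs2=[("scene","P",-1,(447.3,150)),("scene","P",1,(382,96)),("side","P",1,(391.75,249.5)),("side","P",-1,(299,323)),
("scene","E",0,(408.3,168.7)),("side","E",0,(342.5,311.25)),("side","F",-1,(324.25,373)),("side","F",1,(392,315.5))]
def ws(p,k,s):
    if k=="P": l=np.array([0,170*s,500.])
    else:
        l=np.array([-45,0,-140.]) if k=="E" else np.array([6,143*s,-255.])
        t=p[3]; x,y,z=l; l=np.array([np.cos(t)*x-np.sin(t)*z,y,np.sin(t)*x+np.cos(t)*z+460])
    return Rz(p[2])@l+[p[0],p[1],0]
def r2(p): return np.concatenate([proj(C[c],ws(p,k,s))[0]-o for c,k,s,o in obs2])
f=least_squares(r2,[530,400,1.5,0.6]); print("screen",f.x,"eye",ws(f.x,"E",0)); print(r2(f.x).reshape(-1,2))
# eye independent triangulation
g=least_squares(lambda X:np.concatenate([proj(C[c],X)[0]-o for c,k,s,o in obs2 if k=="E"]),[530,430,315]); print("eye tri",g.x)
E
```

```text
pole [ 540.642 -272.443    1.382   45.   ]
[[ 0.427 -0.195]
 [ 0.35   0.16 ]
 [ 0.353 -0.206]
 [ 0.332  0.117]
 [ 0.146  0.304]
 [-0.546 -1.39 ]
 [-0.347 -1.071]]
pole [ 538.939 -272.645    1.383   41.909]
[[ 0.197  0.035]
 [ 0.112  0.425]
 [ 0.357  0.118]
 [ 0.265  0.414]
 [ 0.567  0.35 ]
 [-0.201 -1.187]
 [ 0.023 -0.91 ]]
screen [522.896 387.564   1.71    0.508] eye [518.902 416.136 315.803]
[[ 0.686 -1.563]
 [ 0.89  -1.137]
 [ 0.138 -0.789]
 [-0.94  -0.27 ]
 [-0.099  0.083]
 [-0.693 -0.507]
 [ 0.277  0.526]
 [-0.001  0.027]]
eye tri [517.197 417.959 314.442]
```

Call:
{"api": "send_rows", "payload": {"rows": [[-0.25,-0.65,0,0],[-0.5,-1.3,0,0],[-0.75,-1.95,0,0],[-1.0,-2.6,0,0],[-1.25,-3.25,0,0],[-1.5,-3.9,0,0],[-1.75,-4.55,0,0],[-2.0,-5.2,0,0],[-2.25,-5.85,0,0],[-2.5,-6.5,0,0]], "claw": 70}}

```text
t: 3.03
position: [179.3, 276.4, 260.7]
tool_rot: [[-0.965, 0.263, 0.001], [0.263, 0.965, 0.0], [-0.001, 0.0, -1.0]]
ft_force: [0.8, 0.2, 0.5]
opening: 70.3
```

Call:
{"api": "send_rows", "payload": {"rows": [[-0.5,-0.4,0,1],[-1.0,-0.8,0,2],[-1.5,-1.2,0,3],[-2.0,-1.6,0,4],[-2.5,-2.0,0,5],[-3.0,-2.4,0,6],[-3.5,-2.8,0,7],[-4.0,-3.2,0,8],[-4.5,-3.6,0,9],[-5.0,-4.0,0,10]]}}

```text
t: 3.87
position: [330.8, 68.2, 261.0]
tool_rot: [[-0.414, 0.91, 0.002], [0.91, 0.414, 0.0], [-0.001, 0.002, -1.0]]
ft_force: [0.7, 0.3, 0.2]
opening: 70.1
```

Call:
{"api": "send_rows", "payload": {"rows": [[-1.0,0.1,0,0.8],[-2.0,0.25,0.2,1.6],[-3.0,0.35,0.4,2.4],[-4.0,0.5,0.6,3.2],[-5.0,0.6,0.8,4.0],[-6.0,0.75,1.1,4.8],[-7.0,0.9,1.4,5.6],[-8.0,1.0,1.7,6.4],[-9.0,1.15,2.0,7.06],[-9.9,1.25,2.3,7.06]]}}

```text
t: 4.7
position: [541.6, -273.6, 168.6]
tool_rot: [[0.191, 0.982, 0.002], [0.982, -0.191, -0.0], [0.0, 0.002, -1.0]]
ft_force: [0.9, 0.1, 0.8]
opening: 70.0
```

Check with the wrist and fixed cameras above the handle before descending.

```bash
cat >> h.py <<'E'
def wrist_proj(p,P):
    K,T=p["camera_matrix"],p["T"]; q=(np.atleast_2d(P)-T[:3,3])@T[:3,:3]
    th=np.arctan2(np.linalg.norm(q[:,:2],axis=1),q[:,2]); d=q[:,:2]/np.linalg.norm(q[:,:2],axis=1)[:,None]
    return d*(th*K[0,0])[:,None]+K[:2,2]
E
python3 - <<'E'
from h import *
from plant import ctrl
import cv2
p=ctrl.camera("wrist"); im=p["img"].copy()
for l in [(-75,12,15),(-75,-12,15),(45,12,15),(45,-12,15),(300,0,60),(300,0,0),(100,0,0)]:
    u=wrist_proj(p,Rz(1.382)@np.array(l,float)+[540.6,-272.4,45])[0]; print(l,u)
    cv2.circle(im,tuple(int(round(v)) for v in u),2,(255,0,255),-1)
cv2.imwrite("pics/c_wrist.png",cv2.resize(im,(768,576)))
E
```

```text
(-75, 12, 15) [247.132 275.377]
(-75, -12, 15) [272.898 275.27 ]
(45, 12, 15) [244.04  145.655]
(45, -12, 15) [274.513 145.506]
(300, 0, 60) [ 257.926 -157.59 ]
(300, 0, 0) [ 258.263 -116.378]
(100, 0, 0) [258.994  76.919]
```

View pics/c_wrist.png

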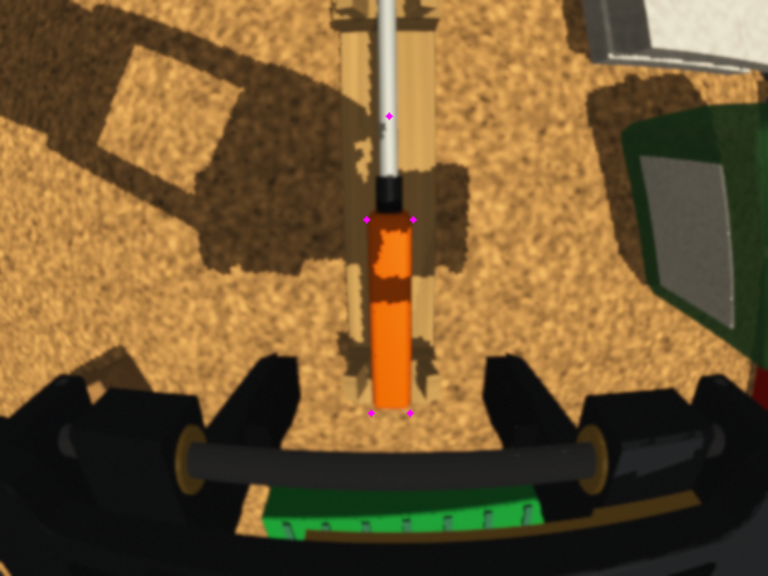

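Call:
{"api": "send_rows", "payload": {"rows": [[0.1,0,0.4,0],[0.1,0,0.8,0],[0.1,0,1.2,0],[0.1,0,1.6,0],[0.1,0,2.0,0],[0.1,0,2.4,0],[0.1,0,2.7,0],[0.1,0,2.9,0],[0.1,0,3.0,0],[0.1,0,3.0,0]]}}

```text
t: 5.58
position: [543.0, -274.4, 43.3]
tool_rot: [[0.192, 0.981, -0.001], [0.981, -0.192, 0.001], [0.0, -0.001, -1.0]]
ft_force: [0.3, -0.4, -0.4]
opening: 70.2
```

Call:
{"api": "send_rows", "payload": {"rows": [[0,0,0,0],[0,0,0,0],[0,0,0,0],[0,0,0,0],[0,0,0,0],[0,0,0,0],[0,0,0,0],[0,0,0,0],[0,0,0,0],[0,0,0,0]], "claw": 10}}

```text
t: 6.42
position: [542.9, -274.4, 43.4]
tool_rot: [[0.191, 0.981, -0.001], [0.981, -0.191, 0.001], [0.0, -0.002, -1.0]]
ft_force: [-1.2, -0.1, 3.7]
opening: 23.9
```

Call:
{"api": "send_rows", "payload": {"rows": [[0,0,-0.2,0],[0,0,-0.5,0],[0,0,-0.9,0],[0,0,-1.4,0],[0,0,-2.0,0],[0,0,-2.6,0],[0,0,-3.2,0],[0,0,-3.8,0],[0,0,-4.4,0],[0,0,-4.8,0]]}}

```text
t: 7.25
position: [543.8, -274.8, 239.3]
tool_rot: [[0.191, 0.981, 0.002], [0.981, -0.191, -0.002], [-0.001, 0.002, -1.0]]
ft_force: [-0.7, -0.2, -1.9]
opening: 23.5
```

Call:
{"api": "send_rows", "payload": {"rows": [[0.6,0,0,-0.4],[1.4,-0.1,0,-0.8],[2.2,-0.15,0,-1.2],[3.0,-0.2,0,-1.6],[3.8,-0.25,0.1,-2.0],[4.6,-0.3,0.1,-2.4],[5.4,-0.35,0.1,-2.8],[6.1,-0.4,0.1,-3.2],[6.6,-0.46,0.1,-3.6],[6.8,-0.46,0.1,-3.76]]}}

```text
t: 8.08
position: [577.6, -1.4, 235.8]
tool_rot: [[-0.139, 0.99, 0.002], [0.99, 0.139, -0.001], [-0.001, 0.002, -1.0]]
ft_force: [0.5, 0.4, -2.9]
opening: 23.6
```

```bash
python3 - <<'E'
from h import *
import cv2
from plant import ctrl
C=load(); s=ctrl.observe(); print(s["position"],s["tool_rot"][:,0],s["ft_force"])
for n,(x,y,w,h,sc) in {"scene":(300,90,150,170,4),"side":(230,190,160,150,4)}.items():
    im=C[n][2]; cv2.imwrite(f"pics/d_{n}f.png",im)
    cv2.imwrite(f"pics/d_{n}.png",cv2.resize(im[y:y+h,x:x+w],None,fx=sc*.85,fy=sc*.85,interpolation=cv2.INTER_CUBIC))
    # predicted
    a=np.arctan2(s["tool_rot"][1,0],s["tool_rot"][0,0]); 
    for l in [(305,0,0),(305,0,60)]:
        P=Rz(a)@np.array(l,float)+s["position"]+[0,0,1.6]; print(n,P,(proj(C[n],P)[0]-[x,y])*sc*.85)
E
```

```text
[577.94   -3.186 235.594] [-0.137  0.991 -0.002] [ 0.692  0.396 -1.802]
scene [536.1   298.931 237.194] [244.447 357.494]
scene [536.1   298.931 297.194] [254.489 306.763]
side [536.1   298.931 237.194] [281.649 333.47 ]
side [536.1   298.931 297.194] [289.667 313.655]
```

View pics/d_scene.png

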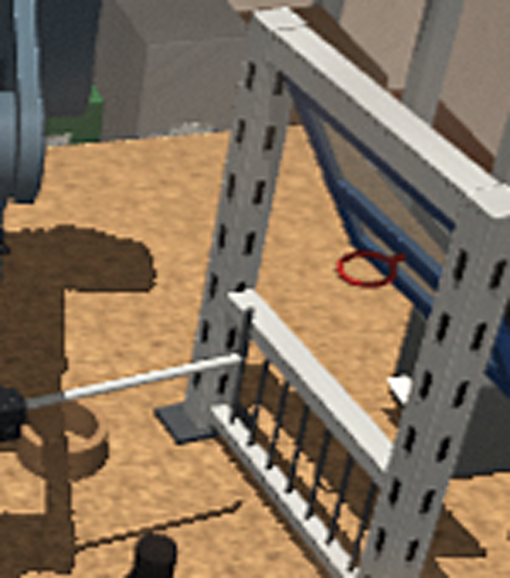

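View pics/d_side.png

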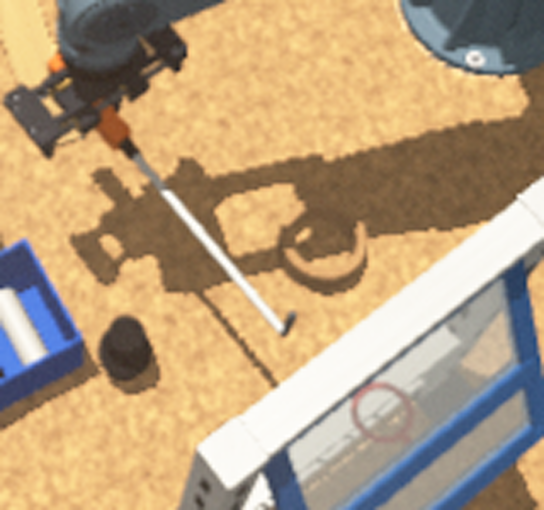

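Call:
{"api": "send_rows", "payload": {"rows": [[0.3,0,0,0],[0.7,0,0,0],[1.1,0,0,0],[1.5,0,0,0],[1.9,0,0,0],[2.3,0,0,0],[2.6,0,0,0],[2.85,0,0,0],[3.0,0,0,0],[3.05,0,0,0]]}}

```text
t: 9.02
position: [561.1, 118.1, 235.4]
tool_rot: [[-0.137, 0.991, 0.002], [0.991, 0.137, -0.002], [-0.002, 0.002, -1.0]]
ft_force: [-0.1, -0.5, -2.4]
opening: 23.7
```

```bash
cat > look.py <<'E'
import sys
from h import *
import cv2
from plant import ctrl
tag=sys.argv[1]
C=load(); s=ctrl.observe(); print(s["t"],s["position"],s["tool_rot"][:,0],s["ft_force"])
out=[]
for n,(x,y,w,h,sc) in {"scene":(360,130,80,100,5),"side":(300,260,80,100,5)}.items():
    im=C[n][2]; cv2.imwrite(f"pics/{tag}_{n}f.png",im)
    out.append(cv2.resize(im[y:y+h,x:x+w],None,fx=sc,fy=sc,interpolation=cv2.INTER_CUBIC))
    a=np.arctan2(s["tool_rot"][1,0],s["tool_rot"][0,0]); 
    for l in [(302,0,0),(302,0,60)]:
        P=Rz(a)@np.array(l,float)+s["position"]+[0,0,0]; print(n,P,(proj(C[n],P)[0]-[x,y])*sc)
cv2.imwrite(f"pics/{tag}.png",np.hstack(out))
E
python3 look.py e
```

```text
9.1167 [561.275 117.536 235.368] [-0.137  0.991 -0.002] [-1.214 -1.021 -2.46 ]
scene [519.834 416.679 235.368] [217.686 294.407]
scene [519.834 416.679 295.368] [235.982 220.606]
side [519.834 416.679 235.368] [185.042 288.18 ]
side [519.834 416.679 295.368] [202.13  263.957]
```

View pics/e.png

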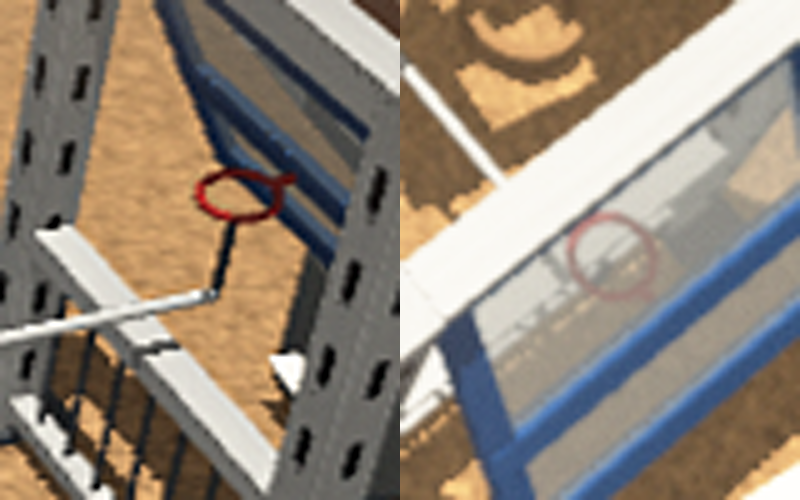

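```bash
python3 - <<'E'
import cv2
im=cv2.imread("pics/e_sidef.png"); im0=cv2.imread("pics/d_sidef.png")
import numpy as np
f=lambda i:cv2.resize(i[295:330,320:365],None,fx=8.5,fy=12*.7,interpolation=cv2.INTER_LANCZOS4)
cv2.imwrite("pics/e2.png",np.clip(np.hstack([f(im),f(im0)]).astype(float)*1.5,0,255).astype(np.uint8))
E
```

```text
(no output)
```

View pics/e2.png

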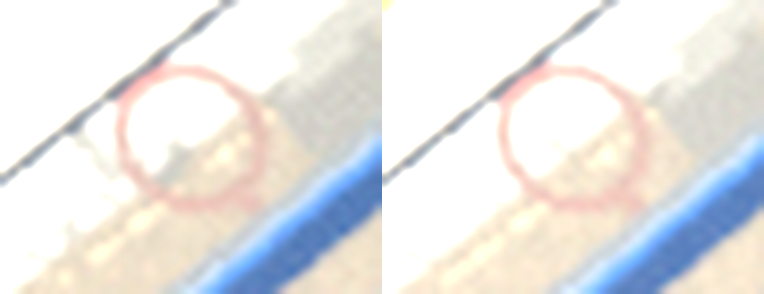

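Call:
{"api": "send_rows", "payload": {"rows": [[0,0,-0.1,0],[0,0,-0.25,0],[0,0,-0.4,0],[0,0,-0.55,0],[0,0,-0.7,0],[0,0,-0.85,0],[0,0,-1.0,0],[0,0,-1.1,0],[0,0,-1.2,0],[0,0,-1.2,0]]}}

```text
t: 9.95
position: [561.5, 117.7, 284.5]
tool_rot: [[-0.137, 0.991, 0.004], [0.991, 0.137, -0.002], [-0.003, 0.004, -1.0]]
ft_force: [-0.3, 0.2, -1.8]
opening: 23.6
```

```bash
python3 look.py f
```

```text
10.05 [561.118 117.649 283.365] [-0.137  0.991 -0.002] [-0.331  0.285 -2.309]
scene [519.664 416.791 283.365] [232.3   235.488]
scene [519.664 416.791 343.365] [251.317 158.777]
side [519.664 416.791 283.365] [198.933 268.985]
side [519.664 416.791 343.365] [217.17  243.154]
```

View pics/f.png

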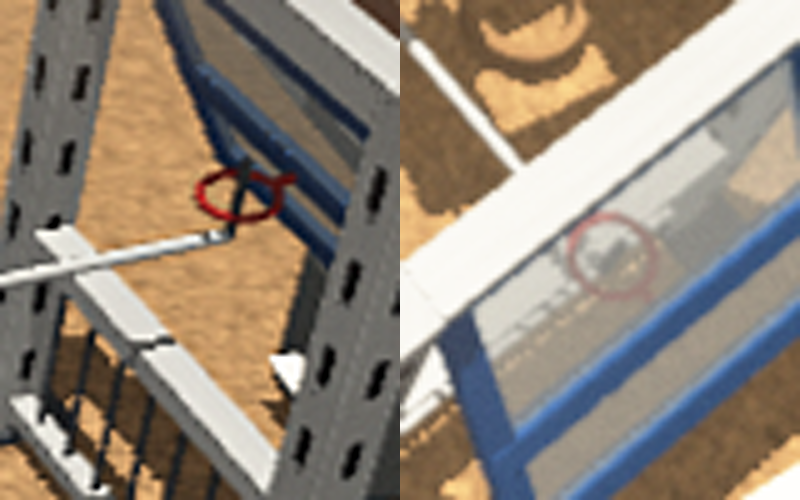

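Call:
{"api": "send_rows", "payload": {"rows": [[-0.2,0,0,0],[-0.4,0,0,0],[-0.6,0,0,0],[-0.8,0,0,0],[-1.0,0,0,0],[-1.2,0,0,0],[-1.4,0,0,0],[-1.6,0,0,0],[-1.8,0,0,0],[-1.9,0,0,0]]}}

```text
t: 10.88
position: [571.8, 41.1, 283.6]
tool_rot: [[-0.137, 0.991, 0.003], [0.991, 0.137, -0.003], [-0.003, 0.002, -1.0]]
ft_force: [-0.2, 1.7, -3.0]
opening: 23.9
```

Call:
{"api": "send_rows", "payload": {"rows": [[-0.05,0,0,0],[-0.1,0,0,0],[-0.15,0,0,0],[-0.2,0,0,0],[-0.25,0,0,0],[-0.3,0,0,0],[-0.3,0,0,0],[-0.3,0,0,0],[-0.3,0,0,0],[-0.3,0,0,0]]}}

```text
t: 11.72
position: [573.4, 29.1, 283.7]
tool_rot: [[-0.137, 0.991, 0.003], [0.991, 0.137, -0.003], [-0.003, 0.002, -1.0]]
ft_force: [-0.2, 0.3, -2.0]
opening: 23.6
```

```bash
python3 look.py g
```

```text
11.8167 [573.438  29.091 283.647] [-0.137  0.991 -0.003] [ 0.815  1.163 -2.292]
scene [532.209 328.263 283.647] [111.794 260.091]
scene [532.209 328.263 343.647] [128.087 182.77 ]
side [532.209 328.263 283.647] [103.436 154.712]
side [532.209 328.263 343.647] [117.298 124.968]
```

View pics/g.png

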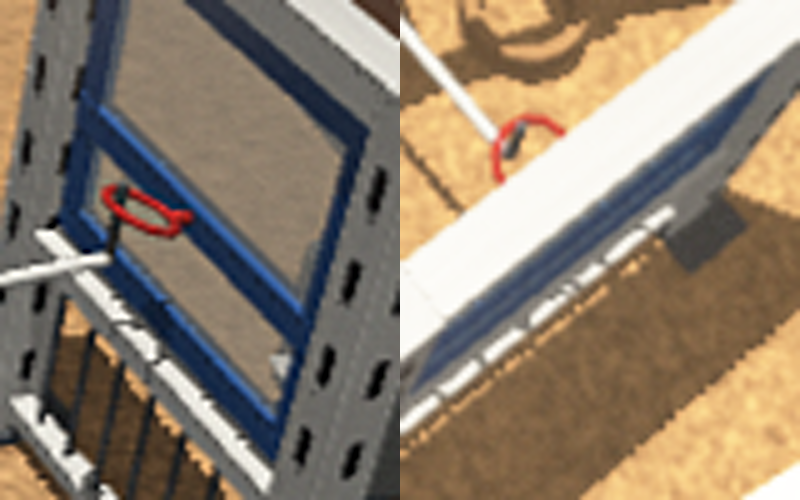

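Call:
{"api": "send_rows", "payload": {"rows": [[-0.02,0,0,0],[-0.04,0,0,0],[-0.06,0,0,0],[-0.08,0,0,0],[-0.1,0,0,0],[-0.12,0,0,0],[-0.14,0,0,0],[-0.15,0,0,0],[-0.15,0,0,0],[-0.15,0,0,0]]}}

```text
t: 12.65
position: [573.7, 26.6, 283.7]
tool_rot: [[-0.138, 0.99, 0.002], [0.99, 0.138, 0.003], [0.003, 0.002, -1.0]]
ft_force: [-2.1, 14.6, 0.2]
opening: 24.1
```

```bash
python3 look.py i; python3 - <<'E'
from h import *
import pickle
C=pickle.load(open("cam.pkl","rb"))
for t in (0,0.03,0.06,0.1):
  for nm,l in dict(eye=(-45,0,-140.),cornL=(-6,143,-255.),cornR=(-6,-143,-255.)).items():
    x,y,z=l; q=np.array([np.cos(t)*x-np.sin(t)*z,y,np.sin(t)*x+np.cos(t)*z+460]); P=Rz(1.71)@q+[522.9,387.56,0]
    print(t,nm,(proj(C["scene"],P)[0]-[360,130])*5,(proj(C["side"],P)[0]-[300,260])*5)
E
```

```text
12.75 [573.738  26.595 283.669] [-0.138  0.99   0.003] [-2.349 14.903  0.493]
scene [531.948 325.689 283.669] [107.861 260.232]
scene [531.948 325.689 343.669] [124.058 182.903]
side [531.948 325.689 283.669] [101.566 151.01 ]
side [531.948 325.689 343.669] [115.339 121.144]
0 eye [141.564 208.682] [128.991 155.167]
0 cornL [ 55.966 221.779] [299.894 128.306]
0 cornR [283.814 474.536] [-26.659 390.047]
0.03 eye [147.028 209.179] [133.218 161.2  ]
0.03 cornL [ 65.43  219.963] [307.749 137.205]
0.03 cornR [294.348 472.102] [-19.016 400.134]
0.06 eye [152.565 209.501] [137.52  167.224]
0.06 cornL [ 74.921 217.889] [315.712 146.037]
0.06 cornR [304.933 469.4  ] [-11.307 410.193]
0.1 eye [160.053 209.658] [143.369 175.236]
0.1 cornL [ 87.606 214.727] [326.496 157.699]
0.1 cornR [319.111 465.383] [ -0.928 423.555]
```

View pics/i.png

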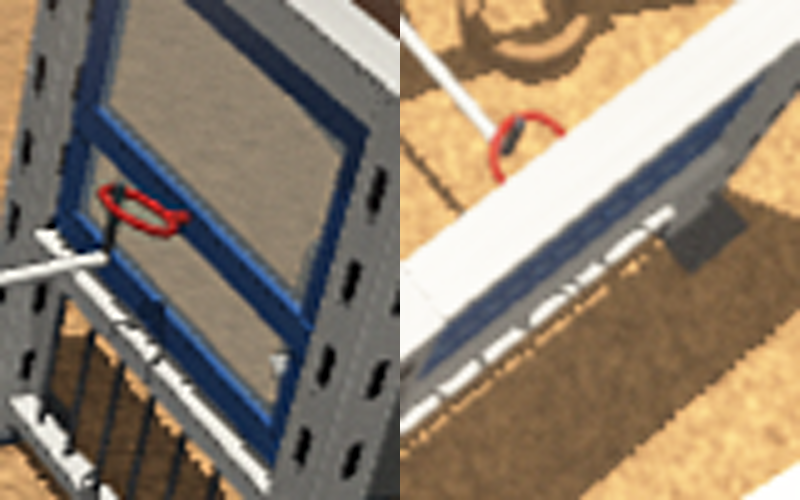

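Call:
{"api": "send_rows", "payload": {"rows": [[0.1,0,0,0],[0.2,0,0,0],[0.3,0,0,0],[0.35,0,0,0],[0.35,0,0,0],[0.35,0,0.05,0],[0.35,0,0.15,0],[0.35,0,0.25,0],[0.35,0,0.35,0],[0.35,0,0.35,0]]}}

```text
t: 13.58
position: [571.2, 40.4, 268.3]
tool_rot: [[-0.138, 0.99, -0.0], [0.99, 0.138, 0.003], [0.003, 0.0, -1.0]]
ft_force: [-0.1, -0.2, -2.0]
opening: 23.6
```

```bash
python3 look.py j
```

```text
13.6833 [571.644  40.368 269.265] [-0.138  0.99   0.003] [ 0.885  0.546 -3.027]
scene [529.919 339.471 269.265] [122.973 274.209]
scene [529.919 339.471 329.265] [139.41  197.884]
side [529.919 339.471 269.265] [112.89  174.985]
side [529.919 339.471 329.265] [127.045 146.244]
```

View pics/j.png

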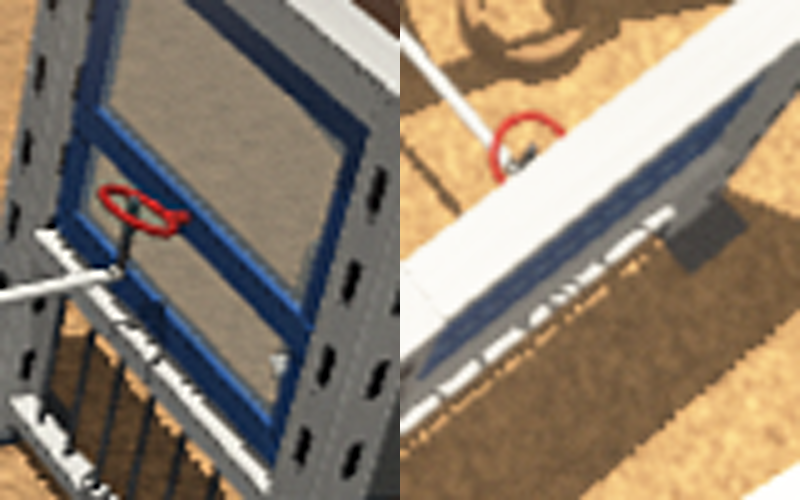

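Call:
{"api": "send_rows", "payload": {"rows": [[0,0,0.1,0],[0,0,0.25,0],[0,0,0.4,0],[0,0,0.55,0],[0,0,0.7,0],[0,0,0.8,0],[0,0,0.9,0],[0,0,0.95,0],[0,0,0.95,0],[0,0,0.95,0]]}}

```text
t: 14.52
position: [571.7, 40.5, 231.3]
tool_rot: [[-0.138, 0.99, 0.001], [0.99, 0.138, 0.003], [0.003, 0.002, -1.0]]
ft_force: [1.0, 0.4, -2.1]
opening: 23.5
```

```bash
python3 look.py k
```

```text
14.6167 [571.905  40.517 231.625] [-0.138  0.99   0.003] [ 0.195  0.255 -1.339]
scene [530.149 339.617 231.625] [113.408 320.412]
scene [530.149 339.617 291.625] [129.359 246.388]
side [530.149 339.617 231.625] [104.383 192.267]
side [530.149 339.617 291.625] [117.856 164.91 ]
```

View pics/k.png

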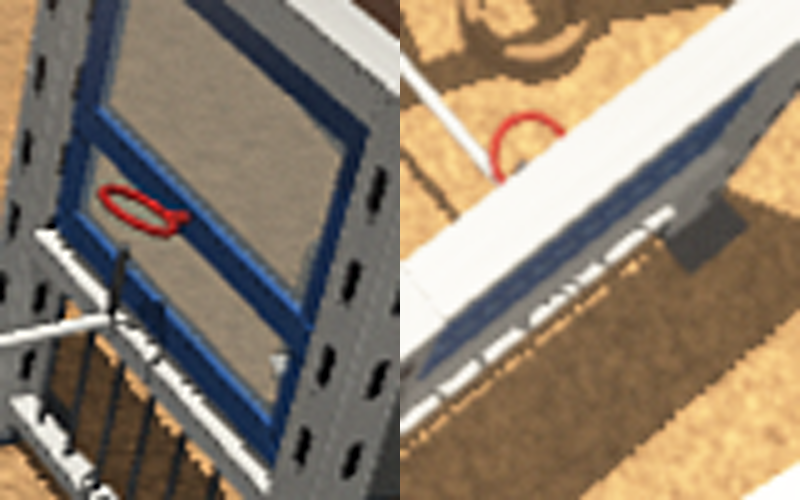

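Call:
{"api": "send_rows", "payload": {"rows": [[-0.3,0,0,0],[-0.7,0,0,0],[-1.2,0,0,0],[-1.7,0,0,0],[-2.2,0,0,0],[-2.7,0,0,0],[-3.2,0,0,0],[-3.6,0,0,0],[-3.9,0,0,0],[-4.0,0,0,0]]}}

```text
t: 15.45
position: [594.2, -120.2, 231.3]
tool_rot: [[-0.136, 0.991, 0.002], [0.991, 0.136, 0.003], [0.002, 0.002, -1.0]]
ft_force: [0.5, 0.1, -1.8]
opening: 23.7
```

Call:
{"api": "send_rows", "payload": {"rows": [[-0.3,-0.15,0,0.4],[-0.75,-0.35,0,0.8],[-1.2,-0.6,0.2,1.2],[-1.65,-0.8,0.4,1.6],[-2.1,-1.05,0.6,2.0],[-2.55,-1.25,0.8,2.4],[-3.0,-1.5,1.0,2.9],[-3.4,-1.7,1.2,3.4],[-3.65,-1.8,1.4,3.77],[-3.65,-1.8,1.5,3.77]]}}

```text
t: 16.28
position: [542.2, -275.9, 169.7]
tool_rot: [[0.194, 0.981, 0.001], [0.981, -0.194, 0.003], [0.003, 0.001, -1.0]]
ft_force: [-0.8, 0.6, -1.7]
opening: 23.7
```

Call:
{"api": "send_rows", "payload": {"rows": [[0.03,0.02,0.4,0],[0.03,0.02,0.8,0],[0.03,0.02,1.2,0],[0.03,0.02,1.6,0],[0.03,0.02,2.0,0],[0.03,0.02,2.3,0],[0.03,0.02,2.5,0],[0.03,0.02,2.6,0],[0.03,0.02,2.7,0],[0.03,0.02,2.7,0]]}}

```text
t: 17.12
position: [543.4, -274.3, 61.5]
tool_rot: [[0.194, 0.981, 0.001], [0.981, -0.194, 0.003], [0.003, 0.0, -1.0]]
ft_force: [0.0, -0.1, -2.8]
opening: 23.7
```

```bash
python3 - <<'E'
from h import *
import cv2
from plant import ctrl
C=load(); s=ctrl.observe(); print(s["position"],s["tool_rot"][:,0],s["ft_force"])
out=[]
for n,(x,y,w,h,sc) in {"scene":(160,220,150,75,5),"side":(215,160,60,95,6)}.items():
    im=C[n][2]
    cv2.imwrite(f"pics/l_{n}.png",cv2.resize(im[y:y+h,x:x+w],None,fx=sc,fy=sc,interpolation=cv2.INTER_CUBIC))
E
```

```text
[ 543.743 -274.811   62.341] [0.194 0.981 0.003] [ 0.246  0.099 -2.302]
```

View pics/l_scene.png

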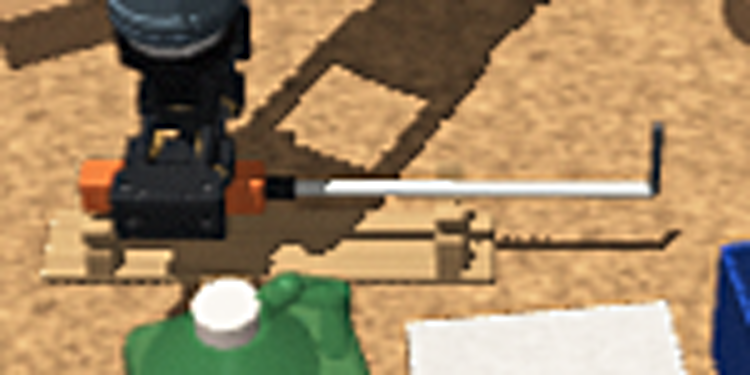

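View pics/l_side.png

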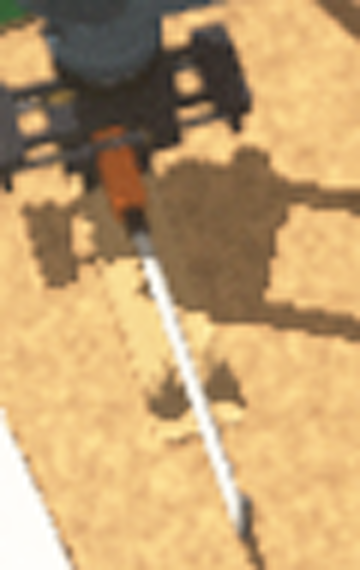

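Call:
{"api": "send_rows", "payload": {"rows": [[0,0,0.05,0],[0,0,0.1,0],[0,0,0.15,0],[0,0,0.2,0],[0,0,0.25,0],[0,0,0.3,0],[0,0,0.35,0],[0,0,0.4,0],[0,0,0.42,0],[0,0,0.42,0]]}}

```text
t: 18.05
position: [543.6, -274.6, 45.2]
tool_rot: [[0.194, 0.981, 0.002], [0.981, -0.194, 0.003], [0.003, 0.001, -1.0]]
ft_force: [-0.9, -0.2, -1.6]
opening: 24.2
```

Call:
{"api": "send_rows", "payload": {"rows": [[0,0,0.01,0],[0,0,0.02,0],[0,0,0.03,0],[0,0,0.04,0],[0,0,0.05,0],[0,0,0.05,0],[0,0,0.05,0],[0,0,0.05,0],[0,0,0.05,0],[0,0,0.05,0]]}}

```text
t: 18.88
position: [543.7, -274.7, 43.5]
tool_rot: [[0.194, 0.981, 0.002], [0.981, -0.194, 0.002], [0.003, 0.001, -1.0]]
ft_force: [-2.0, 0.2, 2.4]
opening: 23.4
```

Call:
{"api": "send_rows", "payload": {"rows": [[0,0,0,0],[0,0,0,0],[0,0,0,0],[0,0,0,0],[0,0,0,0],[0,0,0,0],[0,0,0,0],[0,0,0,0],[0,0,0,0],[0,0,0,0]], "claw": 70}}

```text
t: 19.72
position: [543.7, -274.7, 43.5]
tool_rot: [[0.194, 0.981, 0.002], [0.981, -0.194, 0.002], [0.003, 0.001, -1.0]]
ft_force: [-0.2, -0.4, 0.1]
opening: 69.8
```

Call:
{"api": "send_rows", "payload": {"rows": [[0,0,-0.1,0],[0,0,-0.3,0],[0,0,-0.6,0],[0,0,-1.0,0],[0,0,-1.5,0],[0,0,-2.0,0],[0,0,-2.5,0],[0,0,-3.0,0],[0,0,-3.5,0],[0,0,-4.0,0]]}}

```text
t: 20.55
position: [543.5, -275.2, 206.1]
tool_rot: [[0.194, 0.981, 0.003], [0.981, -0.194, 0.001], [0.002, 0.003, -1.0]]
ft_force: [-0.0, 0.4, 0.0]
opening: 69.7
```

Call:
{"api": "send_rows", "payload": {"rows": [[-0.3,-0.3,-0.2,0],[-0.6,-0.8,-0.4,0],[-0.9,-1.4,-0.6,0],[-1.2,-2.0,-0.8,0],[-1.4,-2.6,-1.0,0],[-1.6,-3.2,-1.0,0],[-1.8,-3.6,-1.0,0],[-2.0,-3.9,-1.0,0],[-2.0,-4.0,-1.0,0],[-2.0,-4.0,-1.0,0]]}}

```text
t: 21.38
position: [370.5, -322.8, 246.6]
tool_rot: [[0.195, 0.981, 0.004], [0.981, -0.195, 0.0], [0.001, 0.004, -1.0]]
ft_force: [-0.2, 0.7, 0.0]
opening: 69.9
```

```bash
python3 - <<'E'
from h import *
import cv2
from plant import ctrl
C=load(); s=ctrl.observe(); print(s["position"],s["ft_force"])
for n,(x,y,w,h,sc) in {"scene":(160,220,150,75,5),"side":(215,160,60,95,6)}.items():
    im=C[n][2]; cv2.imwrite(f"pics/m_{n}f.png",im)
    cv2.imwrite(f"pics/m_{n}.png",cv2.resize(im[y:y+h,x:x+w],None,fx=sc,fy=sc,interpolation=cv2.INTER_CUBIC))
E
```

```text
[ 371.447 -322.632  246.228] [-0.758  0.04  -0.337]
```

View pics/m_scene.png

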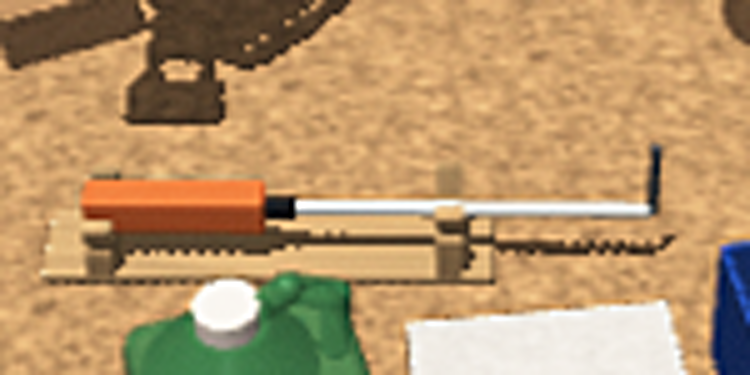

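View pics/m_side.png

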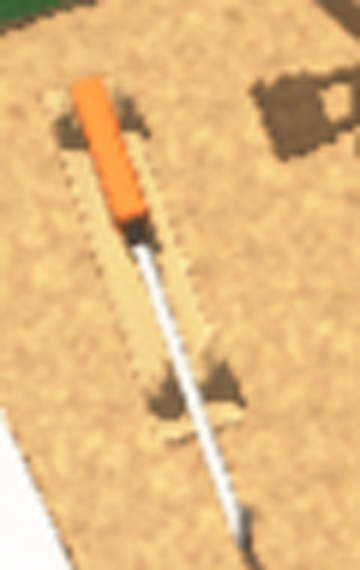

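View pics/m_scenef.png

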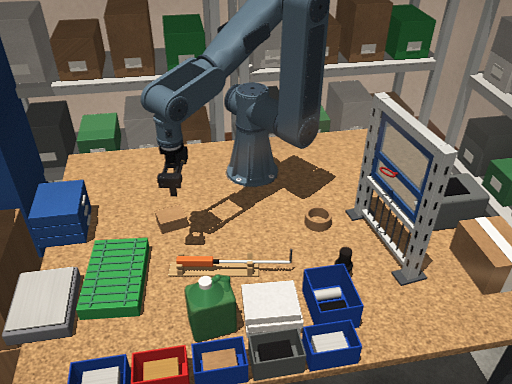

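```bash
python3 - <<'E'
from plant import ctrl
print(ctrl.sign_off()); print(ctrl.observe()["t"])
E
```

```text
the job is handed in; nothing more can be done
None
the job is handed in; nothing more can be done
```

I pulled the flap shut with the pole, laid the pole back in both its rests, and handed the job in at about 21.5 s of the 54 s allowed.

- **Hooking:** The prong went up through the ring eye at a flap angle of about 0.51 rad. Both cameras showed it near the ring's centre.
- **Closing:** I pulled until the wrist force reached about 15 N against the stop. In the picture, the ring and the flap's lower corner lie where a flap angle of 0 would put them.
- **Unhooking:** I centred the prong in the ring, lowered it clear and backed out. In the pictures the flap stayed shut.
- **Pole back in the rests:** After release it lies in both rests with the prong up and the hook end the same way. It is within about 1 pixel (1–2 mm) of where it lay before, the largest difference being at the shaft and hook end.
- **Arm and bystanders:** The gripper is clear of everything. The bystanders look unmoved in the last scene picture, but I did not measure their positions.

The network position estimates disagreed between cameras by up to about 45 mm for some objects. I used my own pixel fits for the pole, screen and eye instead, and the later close-ups agreed with those to a few millimetres. No check failed.

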